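# Slide the heavy thread crate into its dock and confirm

## Robot

A 6-joint arm with a two-finger parallel gripper is mounted at the origin on the work surface. World frame = base frame: x ahead of the robot, y to its left, z up, the work surface at z = 0. Lengths are in m, angles in rad, forces in N, time in s.
With the tool pointing down it reaches from about 0.325 to 0.85 m from the base axis. Payload 15.5 kg.
Tool frame: the origin (TCP) lies midway between the tips of the shut fingers; the grasp point (between the pads) lies 19 mm behind it; x points along the fingers, y is the direction in which the jaws open and shut, and the axes are right-handed (so a half turn about x gives the same grasp; the last joint's range is limited). The gripper opens to 91 mm and grips with 3 to 60 N. Pads are 32 mm wide; open, the fingers measure 118 mm over their backs; the gripper's body (76 mm by 178 mm) begins 60 mm behind the grasp point.
Start: joints at [-1.304, 0.494, 1.345, -0, 1.302, -0.096], TCP at [0.221, -0.585, 0.214] pointing down, gripper open.
Joint ranges: [-2.91, 2.91], [-0.82, 2.16], [0.22, 2.67], [-1.22, 4.37], [0.12, 2.79], [-3.08, 3.08]. Speed limits (rad/s): [1.89, 1.89, 2.57, 3.01, 3.01, 3.01].

## Interface

Orientations are given as a rotation vector (axis times angle).
In Python, from cell import sense, camera, camera_info, close_job gives the robot as it stands.
- The arm moves only by the tool arm_command, never from a script. Its argument "increments" is a list of rows, each an object with "claw": the gripper command: -1 is fully open, 1 is shut, values between are in proportion; "translation": the shift along the tool's x, y, z in m, a list of three; "rot": the turn, a rotation vector about the tool's x, y, z in degrees, a list of three. A call has 1 to 12 rows; each row is the pose to reach, as a shift and turn from the pose measured when the call began, along the tool's axes at that moment; what a row does not reach only later rows make up. A row lasts 1/12 s, in which the tool goes at most 41.7 mm and 7.16 degrees, less where a joint would pass 70% of its speed; a pose out of reach is approached as far as the arm can. A call with a gripper value outside its range is refused whole. The fingers move at their own pace and stop on an object; "squeeze" is the grip in N (left out, the last holds). Time passes only in rows, so rows that repeat a pose let the fingers close. It gives the time, the measured TCP pose, the force and the opening at its end, in the units of the state.
- sense(): the state, without advancing time (a new reading comes with each control period).
- camera(name): name is "scene" or "side" or "wrist"; returns (picture, depth): 420x560x3 uint8, blue, green, red; 420x560 float32, m along the optical axis (not along the pixel's ray), 0 where there is no reading.
- camera_info(name): a dict with "vfov" (degrees; the focal length in pixels is half the picture's height over the tangent of half this angle, whatever the lens; pixels are square), "cx", "cy" (the principal point, pixels), "k1" (the pictures are not rectified: a ray, as slopes to the right and down, at radius r is drawn at 1 + k1 r^2 times it, then the intrinsics apply), "R" (3x3) and "t" (3): a world point X has camera coordinates R X + t. Camera axes: x right, y down, z forward; pixel columns grow to the right and rows downward; lengths in m; the calibration is good to about 2 mm. A picture is of the moment at which its call begins: read the wrist's pose just before it. camera_info takes no time and is no camera call; for the wrist camera it gives the pose at the moment of the call.
- close_job(): hands the job in, once; it reports no verdict.
The state is a dict: "t": time; "qpos": joint angles; "joint_velocities": joint speeds; "tau": joint torques, N m; "eef_pos": TCP position; "ee_rot": TCP orientation; "contact_force": force on the tool from outside, world axes, zero at the start; "moment": the same for the moment, N m; "opening": finger opening in m.
Only numpy, scipy, OpenCV 4.12 (cv2) and the standard library are available. Lean on these libraries where they do the work, as an engineer would, in place of code of your own. Each camera call takes 0.05 s, during which the arm holds its last target.

## Task

With the fingertips, push the tall, top-heavy thread crate low down by its yellow foot plate, so that it slides upright across the bench instead of tipping, between the guide rails until it is fully home against the stop; then press the green button all the way down and let it come back up. Never lift or carry the crate, do not press the green button before the crate is home, and leave the red button and everything else on the bench alone.

Things in the scene. Friction and masses are not known exactly. Their poses are not given: they have to be found in the camera images.
- crate: Loose tall plywood crate with two white thread cones in its top, 0.7 to 1.0 kg; bench friction 0.5 to 0.7, so a push above about 60 mm height may tip it. Origin at the centre of the case's underside, z up. Case 90 mm along x, 150 mm along y, 162 mm high (232 with cones). It is to slide along its own +x. On its -x side low runners carry a yellow foot plate 48 mm out from the case.
- foot_plate (a point): Centre of the outer (-x) face of the crate's yellow foot plate, axes as the crate's. The plate is upright, 14 mm thick along x, 120 mm wide along y, 6 to 52 mm above the bench. This point is 107 mm from the crate's origin along -x and 29 mm above the bench. The bench beyond it (farther -x) is free to push from.
- bay: Fixed aluminium bay, placed anew each run. Origin on the bench where the crate's origin is when home; axes as the crate's when home (+x into the bay). Stop's rubber faces at x +45 mm, stop 50 mm high. Guide rails 30 mm high, 168 mm apart inside, from x -65 to +50 mm, flared to about x -118 mm, 223 mm apart. The crate starts 130 to 210 mm short of home, up to 20 mm aside and 0.2 rad askew.
- green_button_top (a point): Centre of the top of the green push button (32 mm across), on a fixed grey square station of 75 mm width. It is pressed straight down; travel 7 mm, spring-loaded, about 5 N when fully down. Green and red stations swap places.
- green_button (a joint): Green button: 0 up, 0.007 m fully down.
- red_button_top (a point): Centre of the top of the red push button, same size and kind of station. To be left alone.
- red_button (a joint): Red button: 0 up, 0.007 m fully down.
- cone_a: White thread cone, standing, 66 mm wide, 142 mm high, bystander; origin at the centre of its underside.
- cone_b: Blue thread cone, same size, bystander; origin at the centre of its underside.
- glue_bottle: White bottle with orange cap, 52 mm wide, 140 mm high, bystander; origin at the centre of its underside.
- grease_can: Steel can with a blue band, 72 mm wide, 90 mm high, bystander; origin at the centre of its underside.
- tape_roll: Brown tape roll lying flat, 90 mm wide, 30 mm high, bystander; origin at the centre of its underside.
- screwdriver: Yellow-handled screwdriver lying on the bench near the robot, bystander.
- wrench: Steel wrench lying on the bench near the robot, bystander.
Mind the look-alikes: they are no part of the job. Leave any brown or purple look-alike of the part that bears green_button_top alone.

How it is judged:
On the way, in this order (a step that is already met when the one before it is completed fails the run):
1. the crate stands upright, fully home against the stop (x of crate in the frame of bay above -0.008 m and horizontal distance between crate and bay below 0.016 m and angle between the x axis of crate and the x axis of bay, either way round below 0.1 rad and angle between crate's own z axis and vertical below 0.05 rad), for 0.3 s.
2. the green button is pressed all the way down (value of joint green_button above 0.005 m), for 0.04 s.
At the end, for the whole second after the job is handed in: The crate stands upright (within 0.05 rad) and at rest in the bay, within 8 mm of the stop, its origin within 16 mm of the bay's origin and its x axis within 0.1 rad of the bay's; both buttons are up (less than 2 mm down) (all of step 1 and linear speed of crate below 0.02 m/s and value of joint each of green_button, red_button below 0.002 m); the robot touches nothing.
It fails at once if the crate tips by more than 0.15 rad (angle between crate's own z axis and vertical above 0.15 rad).
It fails at once if the crate is lifted more than 12 mm (height (world z) of crate above 0.012 m).
It fails at once if the green button is pressed while the crate is not home (value of joint green_button above 0.0035 m and x of crate in the frame of bay below -0.01 m).
It fails at once if the red button is pressed (value of joint red_button above 0.0035 m).
It fails at once if a bystander is moved by more than 30 mm (distance of any of cone_a, cone_b, glue_bottle, grease_can, tape_roll, screwdriver, wrench from where it was at the start of the episode above 0.03 m).
It also fails if it takes over 64 s, if anything falls off the work surface, if the arm or the gripper's body presses on something with over 40 N, if the wrist force passes 120 N, or if a joint passes its speed limit or range.

## Working session

There is one attempt and no reset: what is moved stays moved. The work goes in short steps, Python scripts to look and compute and a tool call to move; the robot and the scene stay as the last step left them, time stands still between calls to the robot, and variables do not carry over. Pictures are saved under pics/ and viewed, and the job is handed in when it is done.

Besides the shell and the picture viewer there is one more tool, called as name([rows], argument=value, ...), one row to a line, values as JSON. arm_command: Moves the arm, as the interface text tells. Its arguments: {"type":"object","properties":{"increments":{"type":"array","items":{"type":"object","properties":{"claw":{"type":"number"},"translation":{"type":"array","items":{"type":"number"}},"rot":{"type":"array","items":{"type":"number"}}}}},"squeeze":{"type":"number"}},"required":["increments"]}

```bash
mkdir -p pics; ls
cat > h.py <<'E'
import numpy as np, cv2, json
from cell import sense, camera, camera_info, close_job
def K(i,shape=(420,560)):
    f=shape[0]/2/np.tan(np.radians(i['vfov'])/2); return f
def save(name,tag):
    i=camera_info(name); p,d=camera(name); cv2.imwrite(f'pics/{tag}.png',p); np.savez(f'pics/{tag}.npz',p=p,d=d,R=i['R'],t=i['t'],f=K(i),cx=i['cx'],cy=i['cy'],k1=i['k1'])
    return p,d,i
def load(tag): return dict(np.load(f'pics/{tag}.npz'))
def undist(c,u,v):
    x=(np.asarray(u,float)-c['cx'])/c['f'];y=(np.asarray(v,float)-c['cy'])/c['f']
    a,b=x.copy(),y.copy()
    for _ in range(30):
        s=1+c['k1']*(a*a+b*b); a=x/s;b=y/s
    return a,b
def cloud(c):
    v,u=np.mgrid[0:420,0:560]; a,b=undist(c,u,v); d=c['d']
    P=np.stack([a*d,b*d,d],-1); W=(P-c['t'])@c['R']
    W[d<=0]=np.nan; return W
def ray(c,u,v,z):
    a,b=undist(c,u,v); dr=np.array([a,b,1.])@c['R']; o=-c['R'].T@c['t']
    return o+dr*(z-o[2])/dr[2]
def proj(c,X):
    p=c['R']@np.asarray(X)+c['t']; a,b=p[0]/p[2],p[1]/p[2]; s=1+c['k1']*(a*a+b*b)
    return a*s*c['f']+c['cx'],b*s*c['f']+c['cy']
E
python3 - <<'E'
from h import *
s=sense();print({k:np.round(v,3).tolist() for k,v in s.items()})
for n in('scene','side','wrist'):
    p,d,i=save(n,n+'0');print(n,i['vfov'],i['k1'],-np.array(i['R']).T@i['t'])
E
```

```text
pics
{'t': 0.0, 'qpos': [-1.304, 0.494, 1.346, 0.0, 1.302, -0.095], 'joint_velocities': [-0.0, 0.001, 0.001, 0.001, 0.001, 0.002], 'tau': [0.005, -87.88, -38.186, 0.071, 0.053, -0.0], 'eef_pos': [0.221, -0.584, 0.213], 'ee_rot': [2.025, 0.372, -2.025], 'contact_force': [-0.52, 1.076, 0.748], 'moment': [0.002, -0.055, -0.02], 'opening': 0.091}
scene 45.97157390678345 -0.10250466349774051 [ 1.78041474 -0.01001181  0.88118935]
side 46.05646614825379 -0.15756521758022915 [0.0802435  0.84823896 1.11839912]
wrist 67.65918856033414 -0.04206001995005911 [ 0.28651339 -0.56011839  0.38408025]
```

View pics/scene0.png

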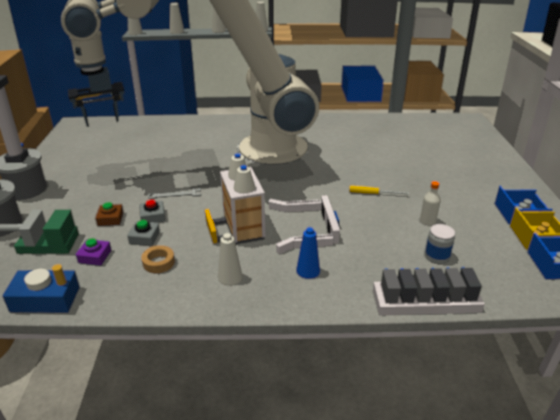

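View pics/side0.png

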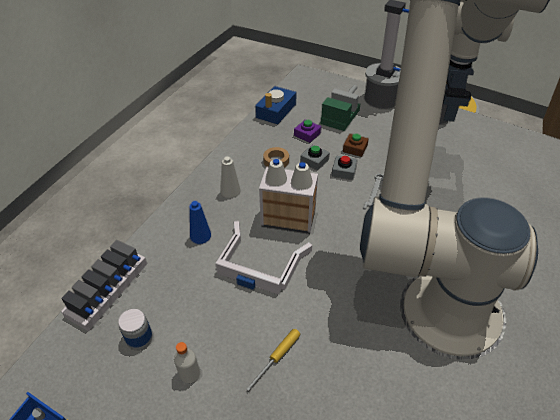

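View pics/wrist0.png

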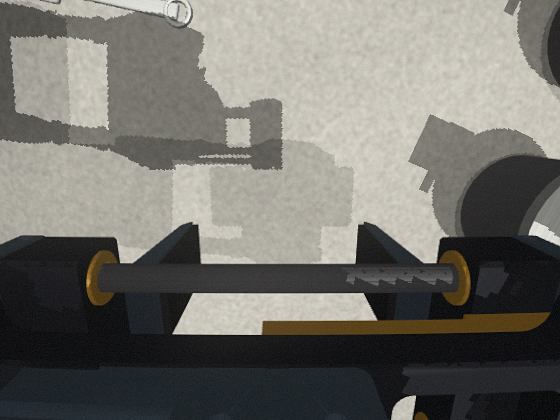

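Scene camera: the crate is at about (240,205), its yellow foot plate at (211,226), facing image left (−y). The bay is at (315,225). 
Look-alikes for the green button: grey station (143,227), brown (109,210), purple (93,247), and the red button on grey at (151,206). By the description I choose the grey one at (143,227), and I'll check it in a crop.

Run:
```python
from h import *
C={n:load(n+'0') for n in('scene','side')}
def crop(c,u0,u1,v0,v1,s): return cv2.resize(c['p'][v0:v1,u0:u1],None,fx=s,fy=s,interpolation=cv2.INTER_CUBIC)
cv2.imwrite('pics/c1.png',crop(C['scene'],80,350,140,290,2.9))
cv2.imwrite('pics/c2.png',crop(C['side'],200,400,90,300,2.8))
W={n:cloud(C[n]) for n in C}
for n,pts in {'scene':dict(green=(143,224),brown=(109,206),purple=(93,243),red=(151,203),conea=(229,236),coneb=(309,232),tape=(145,258)),'side':dict(green=(315,151),red=(345,159),brown=(356,138),purple=(308,124),conea=(227,160),coneb=(195,204))}.items():
    for k,(u,v) in pts.items(): print(n,k,np.round(W[n][v,u],3))
# colours
for n in C:
    hsv=cv2.cvtColor(C[n]['p'],cv2.COLOR_BGR2HSV)
    H,S,V=hsv[...,0],hsv[...,1],hsv[...,2]; w=W[n]
    for nm,m in dict(yellow=(H>18)&(H<32)&(S>180)&(V>90),green=(H>50)&(H<75)&(S>150)&(V>50),red=((H<6)|(H>174))&(S>170)&(V>80)).items():
        k,l,st,ce=cv2.connectedComponentsWithStats(m.astype(np.uint8))
        for i in range(1,k):
            if st[i,4]>12:
                q=w[l==i]; print(n,nm,st[i].tolist(),np.round(ce[i]),np.round(np.nanmedian(q,0),3),'zmax',np.round(np.nanpercentile(q[:,2],95),3))
```

```text
scene green [ 0.605 -0.387  0.054]
scene brown [ 0.508 -0.514  0.055]
scene purple [ 0.701 -0.507  0.058]
scene red [ 0.492 -0.385  0.054]
scene conea [ 0.785 -0.118  0.141]
scene coneb [0.767 0.084 0.137]
scene tape [ 0.733 -0.358  0.03 ]
side green [ 0.59  -0.38   0.055]
side red [ 0.48  -0.38   0.062]
side brown [ 0.491 -0.511  0.057]
side purple [ 0.676 -0.506  0.06 ]
side conea [ 0.772 -0.117  0.141]
side coneb [0.749 0.09  0.144]
scene yellow [350, 186, 29, 8, 176] [364. 189.] [0.366 0.299 0.017] zmax 0.024
scene yellow [511, 209, 49, 40, 1145] [534. 225.] [0.596 0.787 0.029] zmax 0.066
scene yellow [205, 210, 12, 33, 175] [211. 226.] [ 0.606 -0.187  0.048] zmax 0.051
scene yellow [53, 266, 11, 18, 101] [ 58. 274.] [ 0.872 -0.537  0.096] zmax 0.11
scene green [103, 203, 9, 6, 46] [107. 206.] [ 0.508 -0.52   0.055] zmax 0.059
scene green [137, 220, 11, 9, 75] [142. 224.] [ 0.605 -0.39   0.054] zmax 0.057
scene green [86, 239, 10, 7, 56] [ 91. 242.] [ 0.694 -0.516  0.056] zmax 0.059
scene red [146, 200, 10, 7, 56] [150. 203.] [ 0.493 -0.388  0.055] zmax 0.058
side yellow [464, 98, 12, 14, 30] [471. 106.] [ 0.18  -1.362 -0.218] zmax -0.209
side yellow [271, 329, 29, 33, 107] [285. 345.] [0.352 0.304 0.022] zmax 0.027
side green [304, 120, 8, 6, 36] [307. 123.] [ 0.68  -0.508  0.06 ] zmax 0.065
side green [353, 134, 8, 6, 36] [356. 137.] [ 0.492 -0.514  0.06 ] zmax 0.065
side green [311, 146, 9, 7, 46] [315. 149.] [ 0.594 -0.387  0.059] zmax 0.064
side red [341, 156, 9, 6, 42] [345. 159.] [ 0.482 -0.384  0.059] zmax 0.064
```

View pics/c1.png

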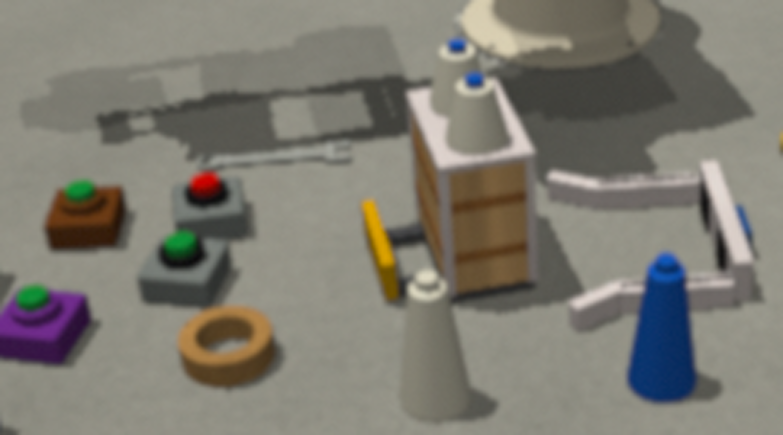

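View pics/c2.png

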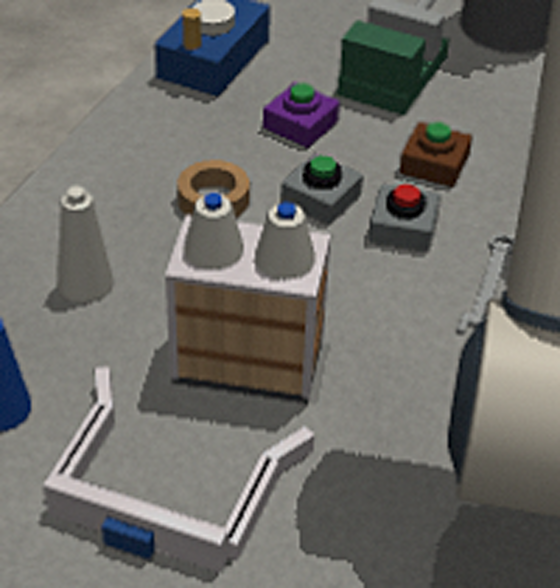

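The crops confirm that the grey station with the green cap, next to the red one, is the right button. Next I measure the crate, bay and button.

Run:
```python
from h import *
C={n:load(n+'0') for n in('scene','side')}
W={n:cloud(C[n]) for n in C}
for n in C:
    w=W[n]; x,y,z=w[...,0],w[...,1],w[...,2]
    b=(x>.4)&(x<.6)&(y>.2)&(y<.5); print(n,'bench z',np.nanmedian(z[b]),np.nanstd(z[b]))
    for lo in (.152,.157):
        m=(x>.4)&(x<.8)&(y>-.25)&(y<.05)&(z>lo)&(z<.17)
        m=cv2.morphologyEx(m.astype(np.uint8),cv2.MORPH_OPEN,np.ones((2,2)))>0
        q=w[m][:,:2].astype(np.float32); print(n,'top',m.sum(),np.median(z[m]),cv2.minAreaRect(q))
    m=(x>.4)&(x<.75)&(y>-.06)&(y<.25)&(z>.012)&(z<.07)
    np.save(f'pics/bay_{n}.npy',w[m])
    # top-down map
    M=np.zeros((500,800,3),np.uint8)
    ok=np.isfinite(z)
    px=((y+.6)*800).astype(int,casting='unsafe');py=((x-.3)*800).astype(int,casting='unsafe')
    ok&=(px>=0)&(px<800)&(py>=0)&(py<500)&(z>.012)
    zz=np.clip(z/.2*255,0,255)
    M[py[ok],px[ok]]=cv2.applyColorMap(zz[ok].astype(np.uint8)[:,None],cv2.COLORMAP_JET)[:,0]
    cv2.imwrite(f'pics/map_{n}.png',M)
# two-view triangulation
def tri(a,b):
    A=[];B=[]
    for n,(u,v) in(('scene',a),('side',b)):
        c=C[n];p,q=undist(c,u,v);R=c['R'];t=c['t']
        A+= [R[0]-p*R[2],R[1]-q*R[2]];B+=[p*t[2]-t[0],q*t[2]-t[1]]
    r=np.linalg.lstsq(np.array(A),np.array(B),rcond=None);return np.round(r[0],4),r[1]
print('green',tri((142.3,223.8),(315,149.3)),'red',tri((150.4,203),(345,158.7)))
s=2.9;t=2.8
f=lambda a,b:tri((80+a[0]/s,140+a[1]/s),(200+b[0]/t,90+b[1]/t))
print('A',f((534,153),(165,276)))   # crate corner +y, +x
print('B',f((497,84),(327,293)))
print('C',f((445,166),(181,222)))
print('stop far',f((712,163),(228,543)),'stop near',f((748,262),(48,485)))
print('flare tip lo x',f((549,175),(310,434)),'hi x',f((572,304),(102,372)))
```

```text
scene bench z -0.005041191026889571 0.37920308941446124
scene top 542 nan ((0.42380279302597046, -0.10891962796449661), (0.42991629242897034, 0.11619488894939423), 5.897371768951416)
scene top 488 nan ((0.42195045948028564, -0.09587342292070389), (0.4350172281265259, 0.12301688641309738), 1.000556468963623)
side bench z 0.001624915431597831 0.025054708557701522
side top 736 nan ((0.5693702101707458, -0.1782326102256775), (0.15057611465454102, 0.2773860991001129), 15.440820693969727)
side top 679 nan ((0.5704341530799866, -0.1778716892004013), (0.15158899128437042, 0.27624526619911194), 16.063356399536133)
green (array([ 0.5964, -0.3923,  0.0499]), array([5.97586887e-06])) red (array([ 0.4849, -0.3906,  0.0513]), array([1.1976974e-05]))
A (array([ 0.6105, -0.0313,  0.1598]), array([1.55982953e-06]))
B (array([ 0.4562, -0.077 ,  0.1563]), array([0.00015197]))
C (array([ 0.6357, -0.1135,  0.1607]), array([2.15688707e-06]))
stop far (array([0.4412, 0.1599, 0.0412]), array([1.74886373e-05])) stop near (array([0.6311, 0.1788, 0.0428]), array([2.26048631e-06]))
flare tip lo x (array([ 0.4354, -0.0178,  0.0224]), array([2.55334461e-07])) hi x (array([0.6723, 0.0052, 0.0235]), array([2.09763174e-06]))<stdin>:16: RuntimeWarning: invalid value encountered in cast
```

View pics/map_scene.png

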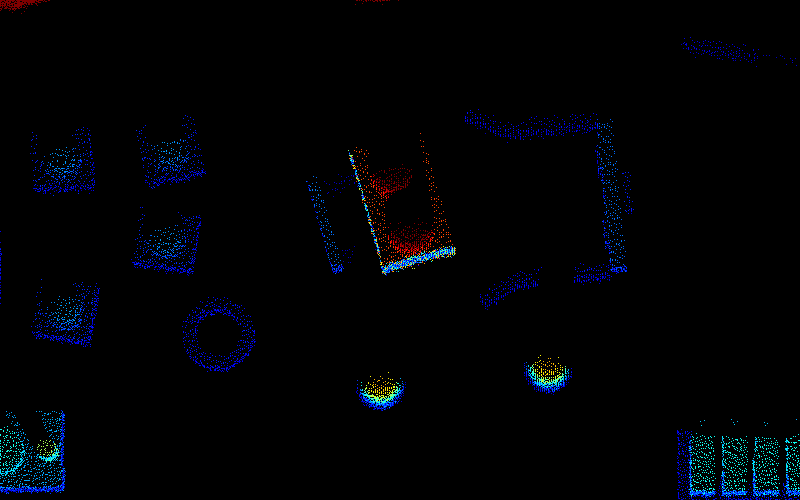

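View pics/map_side.png

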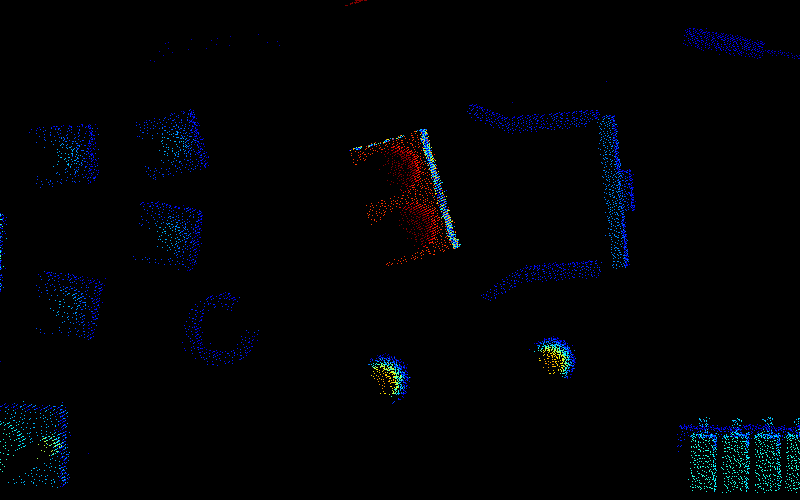

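```bash
cat > fit.py <<'E'
from h import *
from scipy.optimize import least_squares
def boxes_crate():
    # boxes in crate frame lo,hi
    return [(-.045,-.075,0,.045,.075,.162),(-.107,-.06,.006,-.093,.06,.052)]
def boxdist(p,b):
    lo=np.array(b[:3]);hi=np.array(b[3:]);c=(lo+hi)/2;h=(hi-lo)/2
    q=np.abs(p-c)-h
    return np.linalg.norm(np.maximum(q,0),axis=1)+np.minimum(q.max(1),0)
def fit(P,boxes,p0,free_z=True):
    def r(p):
        c,s=np.cos(p[2]),np.sin(p[2]); d=P-np.array([p[0],p[1],p[3] if free_z else 0])
        L=np.stack([c*d[:,0]+s*d[:,1],-s*d[:,0]+c*d[:,1],d[:,2]],1)
        D=np.stack([boxdist(L,b) for b in boxes],1)
        return D[np.arange(len(D)),np.abs(D).argmin(1)]
    s=least_squares(r,p0,loss='soft_l1',f_scale=.002); return s.x,np.median(np.abs(r(s.x)))
def cratebay(c):
    w=cloud(c);x,y,z=w[...,0],w[...,1],w[...,2]
    return w,x,y,z
E
python3 - <<'E'
from fit import *
for n in('scene','side'):
    c=load(n+'0');w,x,y,z=cratebay(c)
    m=(x>.4)&(x<.75)&(y>-.24)&(y<-.018)&(z>.012)&(z<.166)&np.isfinite(z)
    # below flares: exclude
    m&=~((z<.04)&(y>-.03))
    m&=~((x>.72))
    P=w[m]
    p,r=fit(P,boxes_crate(),[.55,-.09,1.86,0]);print(n,'crate',len(P),np.round(p,4),r)
    # bay: stop thickness unknown ~? show stop profile
    m=(x>.4)&(x<.70)&(y>-.025)&(y<.22)&(z>.012)&(z<.07)&~((y<-.0)&(z>.05))
    P=w[m]
    bay=[(.045,-.1,0,.065,.1,.05),(-.065,.084,0,.05,.094,.03),(-.065,-.094,0,.05,-.084,.03)]
    p,r=fit(P,bay,[.54,.12,1.68,0]);print(n,'bay',len(P),np.round(p,4),r)
    cc,s=np.cos(p[2]),np.sin(p[2]);d=P-[p[0],p[1],p[3]];L=np.stack([cc*d[:,0]+s*d[:,1],-s*d[:,0]+cc*d[:,1],d[:,2]],1)
    q=L[(np.abs(L[:,1])<.06)];print(' stop x pct',np.round(np.percentile(q[:,0],[2,5,25,50,75,95,98]),4),'z',np.round(np.percentile(q[:,2],95),4))
    for sg in(1,-1):
        q=L[(L[:,0]<.03)&(L[:,0]>-.06)&(sg*L[:,1]>.05)];print(' rail',sg,np.round(np.percentile(q[:,1]*sg,[2,10,50,90,98]),4),np.round(np.percentile(q[:,2],95),4))
    b=(np.abs(z)<.012)&(x>.4)&(x<.75)&(y>-.3)&(y<.4);A=w[b];print(' bench fit',np.round(np.linalg.lstsq(np.c_[A[:,:2],np.ones(len(A))],A[:,2],rcond=None)[0],4))
E
```

```text
scene crate 2419 [ 5.5240e-01 -9.7700e-02  1.8512e+00 -1.0000e-04] 0.0013647059791036253
scene bay 1185 [ 0.5547  0.1037  1.6623 -0.0019] 0.0038257556662823003
 stop x pct [0.0475 0.0481 0.0518 0.0571 0.0668 0.0834 0.0844] z 0.0518
 rail 1 [0.0844 0.088  0.0934 0.1046 0.1097] 0.0318
 rail -1 [0.0782 0.0838 0.0943 0.0993 0.1008] 0.0328
 bench fit [ 0.0041  0.     -0.0041]
side crate 2369 [ 0.5478 -0.0949  1.8467  0.0022] 0.00137947462287763
side bay 1757 [0.542  0.1102 1.6711 0.0028] 0.0022107761221980098
 stop x pct [0.0461 0.0482 0.0585 0.0646 0.068  0.0796 0.0807] z 0.052
 rail 1 [0.0819 0.0841 0.094  0.101  0.1021] 0.0324
 rail -1 [0.0853 0.0865 0.0928 0.1036 0.1063] 0.0326
 bench fit [0.0006 0.0011 0.001 ]
```

Run:
```python
from fit import *
from scipy.spatial.transform import Rotation as Ro
s=sense();R=Ro.from_rotvec(s['ee_rot']).as_matrix();print('tool axes cols\n',np.round(R,3))
i=camera_info('wrist');c=-np.array(i['R']).T@i['t'];print('cam in tool',R.T@(c-s['eef_pos']),'cam fwd in tool',R.T@np.array(i['R'])[2])
c=load('side0');w=cloud(c)
# arm height points
x,y,z=w[...,0],w[...,1],w[...,2]
for lo in np.arange(.15,.8,.05):
    m=(np.hypot(x-.22,y+.585)<.3)&(z>lo)&(z<lo+.05)
    if m.sum()>5:print(round(lo,2),m.sum(),np.round(np.nanmin(w[m],0),2),np.round(np.nanmax(w[m],0),2))
# target for TCP
```

```text
tool axes cols
 [[-0.     0.354 -0.935]
 [ 0.001 -0.935 -0.354]
 [-1.    -0.001 -0.   ]]
cam in tool [-0.17067899  0.0004192  -0.06968914] cam fwd in tool [9.68644445e-01 4.81356341e-04 2.48450614e-01]
0.2 105 [ 0.19 -0.63  0.21] [ 0.24 -0.52  0.25]
0.25 138 [ 0.16 -0.63  0.25] [ 0.25 -0.5   0.3 ]
0.3 499 [ 0.15 -0.58  0.3 ] [ 0.24 -0.49  0.35]
0.35 383 [ 0.17 -0.59  0.35] [ 0.25 -0.52  0.4 ]
0.4 347 [ 0.17 -0.59  0.4 ] [ 0.25 -0.53  0.45]
0.45 384 [ 0.17 -0.58  0.45] [ 0.25 -0.53  0.5 ]
0.5 16 [ 0.22 -0.55  0.5 ] [ 0.24 -0.53  0.51]
0.55 393 [ 0.1  -0.43  0.56] [ 0.23 -0.35  0.6 ]
0.6 738 [ 0.1  -0.41  0.6 ] [ 0.23 -0.31  0.65]
0.65 403 [ 0.09 -0.39  0.65] [ 0.23 -0.29  0.7 ]
```

```bash
cat > bay.py <<'E'
from fit import *
def fitbay(c,p0=(.545,.108,1.67,0)):
    w,x,y,z=cratebay(c)
    best=None
    p=np.array(p0,float)
    for _ in range(3):
        cc,s=np.cos(p[2]),np.sin(p[2]);d=w-[p[0],p[1],p[3]]
        L=np.stack([cc*d[...,0]+s*d[...,1],-s*d[...,0]+cc*d[...,1],d[...,2]],-1)
        m=(L[...,2]>.01)&(L[...,2]<.058)&(((np.abs(np.abs(L[...,1])-.09)<.03)&(L[...,0]>-.063)&(L[...,0]<.05))|((L[...,0]>.03)&(L[...,0]<.068)&(np.abs(L[...,1])<.12)))
        P=w[m]
        for tr in(.012,.015,.018):
          for ts in (.016,.02,.024):
            for hw in(.084+tr,):
              b=[(.045,-hw,0,.045+ts,hw,.05),(-.065,.084,0,.05,.084+tr,.03),(-.065,-.084-tr,0,.05,-.084,.03)]
              q,r=fit(P,b,p)
              if best is None or r<best[1]: best=(q,r,tr,ts)
        p=best[0]; best=(p,1,0,0) if _<2 else best
    return best,len(P)
E
python3 - <<'E'
from bay import *
B={}
for n in('scene','side'):
    b,k=fitbay(load(n+'0'));print(n,np.round(b[0],4),b[1:],k)
E
```

```text
scene [ 0.5484  0.1098  1.6676 -0.002 ] (np.float64(0.0016042801170232717), 0.018, 0.016) 944
side [0.5443 0.1105 1.6643 0.0023] (np.float64(0.0012779660896750228), 0.018, 0.02) 1354
```

arm_command([
  {"claw":-0.2,"translation":[-0.04,-0.04,-0.0],"rot":[7,0,0]},
  {"claw":-0.2,"translation":[-0.06,-0.06,-0.03],"rot":[14,0,0]},
  {"claw":-0.2,"translation":[-0.07,-0.08,-0.06],"rot":[21,0,0]},
  {"claw":-0.2,"translation":[-0.08,-0.1,-0.09],"rot":[28,0,0]},
  {"claw":-0.2,"translation":[-0.08,-0.12,-0.12],"rot":[35,0,0]},
  {"claw":-0.2,"translation":[-0.08,-0.14,-0.15],"rot":[42,0,0]},
  {"claw":-0.2,"translation":[-0.08,-0.14,-0.18],"rot":[49,0,0]},
  {"claw":-0.2,"translation":[-0.08,-0.14,-0.21],"rot":[56,0,0]},
  {"claw":-0.2,"translation":[-0.08,-0.14,-0.24],"rot":[63,0,0]},
  {"claw":-0.2,"translation":[-0.08,-0.14,-0.27],"rot":[70,0,0]},
  {"claw":-0.2,"translation":[-0.08,-0.14,-0.3],"rot":[77,0,0]},
  {"claw":-0.2,"translation":[-0.08,-0.14,-0.33],"rot":[84,0,0]},
])

```text
t: 1.15
eef_pos: [0.4816, -0.3356, 0.2935]
ee_rot: [-1.559, 0.935, 1.561]
contact_force: [0.7, -0.6, 0.0]
opening: 0.055
```

```bash
cat > go.py <<'E'
import sys
from h import *
from scipy.spatial.transform import Rotation as Ro
def Rt(yaw):
    z=np.array([np.cos(yaw),np.sin(yaw),0]);x=np.array([0,0,-1.]);return np.stack([x,np.cross(z,x),z],1)
def inc(pos,yaw):
    s=sense();R=Ro.from_rotvec(s['ee_rot']).as_matrix()
    return R.T@(np.array(pos)-s['eef_pos']),np.degrees(Ro.from_matrix(R.T@Rt(yaw)).as_rotvec())
def show(*a):
    t,r=inc(*a);print('trans mm',np.round(t*1000,1),'rot deg',np.round(r,1))
E
python3 - <<'E'
from go import *
s=sense();print(s['qpos'],s['eef_pos'])
show((.592,-.2434,.2),1.849);show((.592,-.2434,.02),1.849)
E
```

```text
[-7.10715410e-01  3.74099940e-01  1.32461041e+00  5.31707182e-04
  1.44396908e+00  1.94099541e+00] [ 0.48155914 -0.33562903  0.29348878]
trans mm [  93.5 -140.8   29.3] rot deg [12.1  0.1 -0. ]
trans mm [ 273.5 -140.8   29.1] rot deg [12.1  0.1 -0. ]
```

arm_command([
  {"claw":-0.54,"translation":[0.03,-0.03,0.007],"rot":[6,0,0]},
  {"claw":-0.54,"translation":[0.06,-0.06,0.014],"rot":[12.1,0,0]},
  {"claw":-0.54,"translation":[0.08,-0.09,0.021],"rot":[12.1,0,0]},
  {"claw":-0.54,"translation":[0.09,-0.12,0.025],"rot":[12.1,0,0]},
  {"claw":-0.54,"translation":[0.094,-0.141,0.029],"rot":[12.1,0,0]},
  {"claw":-0.54,"translation":[0.094,-0.141,0.029],"rot":[12.1,0,0]},
  {"claw":-0.54,"translation":[0.094,-0.141,0.029],"rot":[12.1,0,0]},
])

```text
t: 1.73
eef_pos: [0.5927, -0.2426, 0.1987]
ee_rot: [-1.411, 1.063, 1.415]
contact_force: [-0.2, -0.7, 0.7]
opening: 0.0704
```

Run:
```python
from go import *
for n in('side','wrist','scene'): save(n,n+'1')
s=sense();print(s['t'],s['qpos'],s['eef_pos'],s['contact_force'])
show((.592,-.2434,.02),1.849)
a=load('side1')['p'];b=load('wrist1')['p'];cv2.imwrite('pics/pair1.png',cv2.resize(np.hstack([a,b]),(800,300)))
```

```text
1.8833 [-4.84873019e-01  5.28348529e-01  1.32251448e+00  5.43004090e-04
  1.29154582e+00  2.37851028e+00] [ 0.5917915  -0.24419492  0.19979697] [ 1.17221841 -0.89280239  0.38246128]
trans mm [179.8  -0.5   0.5] rot deg [-0.   0.1 -0. ]
```

View pics/pair1.png

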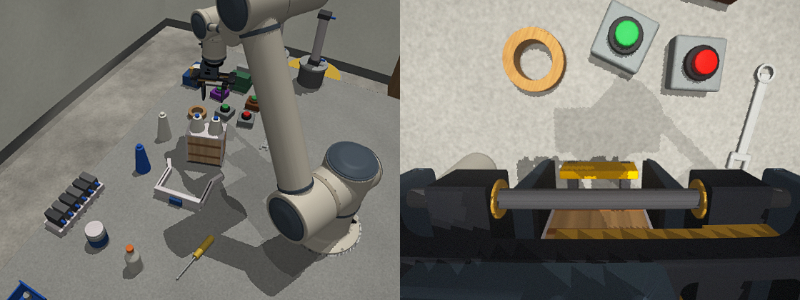

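View pics/scene1.png

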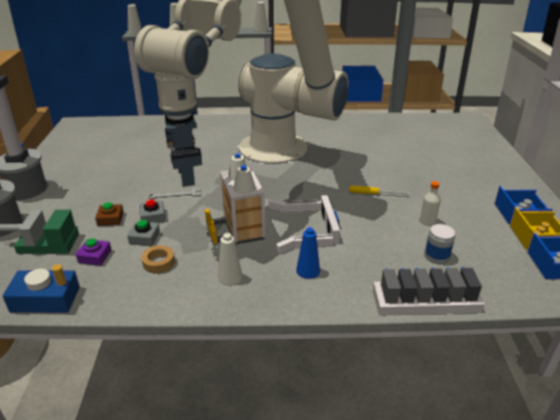

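The wrist view shows the plate centred under the fingers. The grey green-button station is at about (440,48) in the full wrist picture and red is at about (590,85). I'll measure both from this view.

Run:
```python
from go import *
c=load('wrist1');w=cloud(c);hsv=cv2.cvtColor(c['p'],cv2.COLOR_BGR2HSV);H,S,V=cv2.split(hsv)
for nm,m in dict(yellow=(H>18)&(H<32)&(S>180)&(V>90),green=(H>50)&(H<75)&(S>100)&(V>50),red=((H<6)|(H>174))&(S>150)&(V>80)).items():
    k,l,st,ce=cv2.connectedComponentsWithStats(m.astype(np.uint8))
    for i in range(1,k):
        if st[i,4]>60:
            q=w[l==i];print(nm,st[i].tolist(),np.round(ce[i]),np.round(np.nanmedian(q,0),4),'min',np.round(np.nanpercentile(q,3,axis=0),3),'max',np.round(np.nanpercentile(q,97,axis=0),3), 'ray.056',np.round(ray(c,*ce[i],.056),4))
            if nm=='yellow' and ce[i][1]<260:
                q=q[q[:,2]>.046];print('plate top',len(q),cv2.minAreaRect(q[:,:2].astype(np.float32)))
from fit import *
for n in('scene','side'):
    w,x,y,z=cratebay(load(n+'1'));m=(x>.4)&(x<.72)&(y>-.2)&(y<-.018)&(z>.012)&(z<.166)&~((z<.04)&(y>-.03))
    print(n,fit(w[m],boxes_crate(),[.55,-.09,1.85,0]))
b=(w[...,2]>-.01)&(w[...,2]<.01)
w=cloud(c);z=w[...,2];print('bench',np.nanmedian(z[(z<.015)&(z>-.02)]))
```

```text
yellow [224, 227, 110, 24, 2402] [278. 239.] [ 0.5782 -0.1959  0.0501] min [ 0.525 -0.213  0.013] max [ 0.631 -0.177  0.053] ray.056 [ 0.5796 -0.2005  0.056 ]
plate top 1355 ((0.5768781900405884, -0.19248294830322266), (0.11853355914354324, 0.013916109688580036), 15.691615104675293)
yellow [127, 254, 11, 23, 91] [131. 266.] [ 0.6387 -0.2673  0.2961] min [ 0.638 -0.269  0.293] max [ 0.639 -0.265  0.298] ray.056 [ 0.726  -0.1254  0.056 ]
yellow [126, 282, 21, 24, 157] [133. 295.] [ 0.6363 -0.2599  0.2976] min [ 0.635 -0.263  0.292] max [ 0.638 -0.256  0.299] ray.056 [ 0.7182 -0.0903  0.056 ]
yellow [419, 284, 11, 21, 83] [425. 295.] [ 0.5636 -0.2812  0.2983] min [ 0.562 -0.284  0.296] max [ 0.565 -0.278  0.3  ] ray.056 [ 0.401  -0.1808  0.056 ]
yellow [403, 314, 114, 19, 1148] [461. 322.] [ 0.5572 -0.2793  0.3045] min [ 0.545 -0.283  0.301] max [ 0.568 -0.276  0.308] ray.056 [ 0.3461 -0.159   0.056 ]
yellow [220, 321, 29, 14, 224] [238. 326.] [ 0.608  -0.2647  0.3054] min [ 0.606 -0.266  0.303] max [ 0.612 -0.264  0.308] ray.056 [ 0.5951 -0.0848  0.056 ]
yellow [252, 321, 126, 14, 960] [314. 326.] [ 0.5921 -0.2695  0.3055] min [ 0.578 -0.273  0.303] max [ 0.603 -0.266  0.308] ray.056 [ 0.51   -0.1088  0.056 ]
yellow [376, 320, 36, 14, 233] [394. 326.] [ 0.5727 -0.275   0.3059] min [ 0.57  -0.276  0.304] max [ 0.576 -0.274  0.309] ray.056 [ 0.4202 -0.1335  0.056 ]
green [300, 28, 35, 38, 1019] [317.  47.] [ 0.5968 -0.3901  0.0579] min [ 0.583 -0.404  0.053] max [ 0.61  -0.376  0.059] ray.056 [ 0.5967 -0.3906  0.056 ]
red [409, 69, 36, 35, 992] [426.  87.] [ 0.4863 -0.3865  0.0577] min [ 0.471 -0.401  0.049] max [ 0.499 -0.373  0.059] ray.056 [ 0.4855 -0.3869  0.056 ]
scene (array([ 5.52441725e-01, -9.77476633e-02,  1.85219771e+00, -3.13846638e-04]), np.float64(0.0013622927913419722))
side (array([ 0.54774598, -0.09479175,  1.84826424,  0.00229885]), np.float64(0.0013417398751879063))
bench -3.979992692752387e-05
```

arm_command([
  {"claw":-0.54,"translation":[0.03,0,0],"rot":[0,0,0]},
  {"claw":-0.54,"translation":[0.06,0,0],"rot":[0,0,0]},
  {"claw":-0.54,"translation":[0.09,0,0],"rot":[0,0,0]},
  {"claw":-0.54,"translation":[0.12,0,0],"rot":[0,0,0]},
  {"claw":-0.54,"translation":[0.145,0,0],"rot":[0,0,0]},
  {"claw":-0.54,"translation":[0.165,0,0],"rot":[0,0,0]},
  {"claw":-0.54,"translation":[0.175,0,0],"rot":[0,0,0]},
  {"claw":-0.54,"translation":[0.18,0,0],"rot":[0,0,0]},
  {"claw":-0.54,"translation":[0.18,0,0],"rot":[0,0,0]},
  {"claw":-0.54,"translation":[0.18,0,0.005],"rot":[0,0,0]},
  {"claw":-0.54,"translation":[0.18,0,0.01],"rot":[0,0,0]},
])

```text
t: 2.8
eef_pos: [0.5896, -0.2347, 0.0212]
ee_rot: [-1.411, 1.064, 1.409]
contact_force: [-0.4, -0.3, 0.0]
opening: 0.0702
```

Run:
```python
from go import *
save('side','side2');save('wrist','wrist2')
s=sense();print(s['t'],s['eef_pos'],s['contact_force'])
a=load('side2')['p'][60:340,120:460];b=load('wrist2')['p'];cv2.imwrite('pics/pair2.png',np.hstack([cv2.resize(a,(400,300)),cv2.resize(b,(400,300))]))
```

```text
2.9 [ 0.58910264 -0.23375269  0.02092626] [-0.48117933 -0.03102077 -0.53589833]
```

View pics/pair2.png

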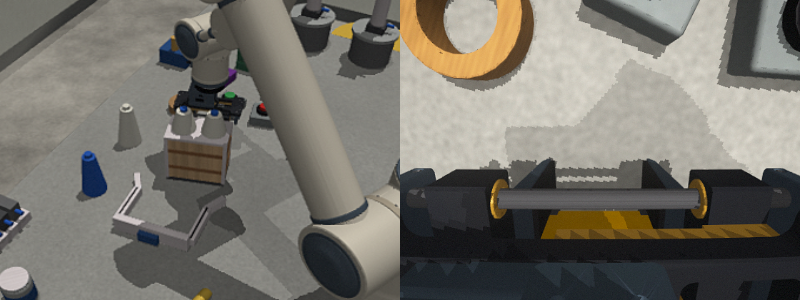

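arm_command([
  {"claw":-0.54,"translation":[0,0,0.004],"rot":[0,0,0]},
  {"claw":-0.54,"translation":[0,0,0.008],"rot":[0,0,0]},
  {"claw":-0.54,"translation":[0,0,0.012],"rot":[0,0,0]},
  {"claw":-0.54,"translation":[0,0,0.015],"rot":[0,0,0]},
  {"claw":-0.54,"translation":[0,0,0.018],"rot":[0,0,0]},
  {"claw":-0.54,"translation":[0,0,0.02],"rot":[0,0,0]},
  {"claw":-0.54,"translation":[0,0,0.022],"rot":[0,0,0]},
  {"claw":-0.54,"translation":[0,0,0.022],"rot":[0,0,0]},
])

```text
t: 3.57
eef_pos: [0.5832, -0.2125, 0.021]
ee_rot: [-1.412, 1.064, 1.411]
contact_force: [0.8, -0.2, -0.3]
opening: 0.0703
```

```bash
cat > look.py <<'E'
from go import *
from fit import *
BAY=np.array([.5463,.1101,1.666])
OFF={'scene':np.array([.0026,-.0014]),'side':np.array([-.0021,.0015])}
def rel(p):
    d=p[:2]-BAY[:2];c,s=np.cos(BAY[2]),np.sin(BAY[2]);return np.array([c*d[0]+s*d[1],-s*d[0]+c*d[1],p[2]-BAY[2]])
def look(tag,guess):
    out=[]
    for n in('scene','side'):
        save(n,n+tag);w,x,y,z=cratebay(load(n+tag))
        c,s=np.cos(guess[2]),np.sin(guess[2]);d=w-[guess[0],guess[1],0]
        a=c*d[...,0]+s*d[...,1];b=-s*d[...,0]+c*d[...,1]
        m=(z>.055)&(z<.167)&(np.abs(a)<.065)&(np.abs(b)<.095)
        p,r=fit(w[m],boxes_crate()[:1],[*guess,0]);p[:2]-=OFF[n];out.append(p[:3]);print(n,m.sum(),np.round(p,4),round(r,4))
    p=np.mean(out,0);print('crate',np.round(p,4),'in bay',np.round(rel(p),4))
    s=sense();print('t',s['t'],'tcp',s['eef_pos'],'F',np.round(s['contact_force'],1))
    R=Ro.from_rotvec(s['ee_rot']).as_matrix();yaw=np.arctan2(R[1,2],R[0,2])
    d=s['eef_pos'][:2]-p[:2];c,sn=np.cos(p[2]),np.sin(p[2]);print('tcp in crate',np.round([c*d[0]+sn*d[1],-sn*d[0]+c*d[1],yaw-p[2]],4))
    return p
E
python3 -c "
from look import *
look('3',[.55,-.096,1.847])"
```

```text
scene 1721 [ 0.5492 -0.0937  1.8515 -0.    ] 0.0014
side 1954 [ 0.5492 -0.0938  1.848   0.0028] 0.0014
crate [ 0.5492 -0.0938  1.8497] in bay [-0.2032  0.0165  0.1837]
t 3.6667 tcp [ 0.58304809 -0.21250207  0.02091128] F [ 0.2 -0.7  0.3]
tcp in crate [-0.1235  0.0002 -0.0004]
```

```bash
cat > plan.py <<'E'
from look import *
def path(rp,hm,l1,l2,l3,ds=.003):
    X,Y,h=rp;out=[];s=0;h0=h
    while X<-.0:
        s+=ds
        h=np.interp(s,[0,l1,l1+l2,l1+l2+l3],[h0,-hm,-hm,0]);X+=ds*np.cos(h);Y+=ds*np.sin(h);out.append((X,Y,h))
    return out
def rows(pth,n,back=.1235,z=.021):
    c,s=np.cos(BAY[2]),np.sin(BAY[2])
    for X,Y,h in pth[:n]:
        tx,ty=X-back*np.cos(h),Y-back*np.sin(h)
        p=(BAY[0]+c*tx-s*ty,BAY[1]+s*tx+c*ty,z)
        t,r=inc(p,BAY[2]+h);print(np.round([X,Y,h],3),'->',np.round(t,4),np.round(r,1))
E
python3 - <<'E'
from plan import *
p=path((-.2032,.0165,.1837),.183,.06,.06,.06);print(p[-1]);rows(p,12)
E
```

```text
(np.float64(0.0021513401169933194), np.float64(-0.00014659623579169962), np.float64(0.0))
[-0.2    0.017  0.165] -> [-0.0001  0.0021  0.003 ] [1. 0. 0.]
[-0.197  0.017  0.147] -> [-0.0001  0.0042  0.0061] [2.1 0.  0. ]
[-0.194  0.018  0.129] -> [-0.0001  0.0063  0.0092] [3.1 0.  0. ]
[-0.191  0.018  0.11 ] -> [-0.0001  0.0084  0.0123] [4.2 0.  0. ]
[-0.188  0.018  0.092] -> [-0.0001  0.0103  0.0155] [5.2 0.  0. ]
[-0.185  0.019  0.074] -> [-0.0001  0.0123  0.0187] [6.3 0.  0. ]
[-0.182  0.019  0.055] -> [-0.0001  0.0141  0.0219] [7.3 0.  0. ]
[-0.179  0.019  0.037] -> [-0.0001  0.0159  0.0252] [8.4 0.  0. ]
[-0.176  0.019  0.019] -> [-0.0001  0.0177  0.0285] [9.4 0.  0. ]
[-0.173  0.019  0.   ] -> [-0.0001  0.0194  0.0319] [10.5  0.   0. ]
[-0.17   0.019 -0.018] -> [-0.0001  0.021   0.0352] [11.5  0.   0. ]
[-0.167  0.019 -0.036] -> [-0.0001  0.0226  0.0386] [12.6  0.   0. ]
```

arm_command([
  {"claw":-0.54,"translation":[0,0.002,0.003],"rot":[1,0,0]},
  {"claw":-0.54,"translation":[0,0.004,0.006],"rot":[2.1,0,0]},
  {"claw":-0.54,"translation":[0,0.006,0.009],"rot":[3.1,0,0]},
  {"claw":-0.54,"translation":[0,0.008,0.012],"rot":[4.2,0,0]},
  {"claw":-0.54,"translation":[0,0.01,0.0155],"rot":[5.2,0,0]},
  {"claw":-0.54,"translation":[0,0.012,0.0187],"rot":[6.3,0,0]},
  {"claw":-0.54,"translation":[0,0.014,0.022],"rot":[7.3,0,0]},
  {"claw":-0.54,"translation":[0,0.016,0.025],"rot":[8.4,0,0]},
  {"claw":-0.54,"translation":[0,0.0175,0.0285],"rot":[9.4,0,0]},
  {"claw":-0.54,"translation":[0,0.019,0.032],"rot":[10.5,0,0]},
])

```text
t: 4.5
eef_pos: [0.5556, -0.1867, 0.0209]
ee_rot: [-1.277, 1.163, 1.278]
contact_force: [-0.9, -3.4, -0.5]
opening: 0.0706
```

```bash
python3 -c "
from look import *
look('4',[.549,-.066,1.67])"
```

```text
scene 1503 [ 5.4420e-01 -6.3600e-02  1.6657e+00  1.0000e-04] 0.0016
side 2075 [ 0.5444 -0.0629  1.6621  0.0027] 0.0012
crate [ 0.5443 -0.0632  1.6639] in bay [-0.1724  0.0184 -0.0021]
t 4.6 tcp [ 0.55547253 -0.18629359  0.02093042] F [ 0.6  0.5 -0.2]
tcp in crate [-0.1236  0.0003  0.001 ]
```

View pics/side4.png

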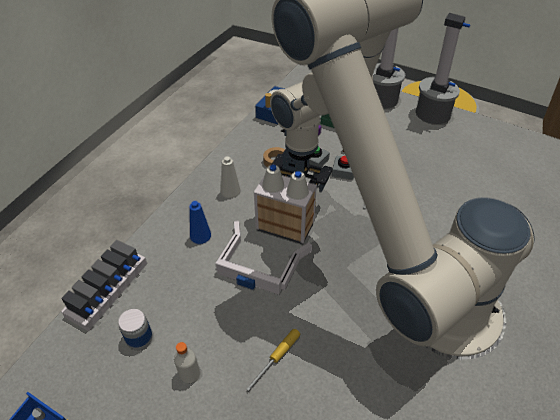

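The crate followed the plan exactly: it is square to the bay and 18 mm off to the side. I continue with the S-curve.

Run:
```python
from plan import *
p=path((-.1724,.0184,-.0021),.185,.035,.055,.05);print(p[-1]);rows(p,24)
```

```text
(np.float64(0.00017491523773687564), np.float64(0.00041089710582814585), np.float64(0.0))
[-0.169  0.018 -0.018] -> [-0.0001  0.0015  0.003 ] [1.  0.1 0. ]
[-0.166  0.018 -0.033] -> [-0.0001  0.0033  0.0061] [ 1.9  0.1 -0. ]
[-0.163  0.018 -0.049] -> [-0.0001  0.0051  0.0092] [ 2.7  0.1 -0. ]
[-0.16   0.018 -0.065] -> [-0.0001  0.0069  0.0123] [ 3.6  0.1 -0. ]
[-0.157  0.018 -0.08 ] -> [-0.0001  0.0086  0.0154] [ 4.5  0.1 -0. ]
[-0.154  0.017 -0.096] -> [-0.      0.0102  0.0185] [ 5.4  0.1 -0. ]
[-0.151  0.017 -0.112] -> [-0.      0.0118  0.0217] [ 6.3  0.1 -0. ]
[-0.148  0.017 -0.128] -> [-0.      0.0133  0.0249] [ 7.2  0.1 -0. ]
[-0.146  0.016 -0.143] -> [-0.      0.0148  0.0282] [ 8.1  0.1 -0. ]
[-0.143  0.016 -0.159] -> [-0.      0.0163  0.0314] [ 9.   0.1 -0. ]
[-0.14   0.015 -0.175] -> [-0.      0.0177  0.0347] [ 9.9  0.1 -0. ]
[-0.137  0.015 -0.185] -> [-0.      0.0184  0.0379] [10.5  0.1 -0. ]
[-0.134  0.014 -0.185] -> [-0.      0.0179  0.0408] [10.5  0.1 -0. ]
[-0.131  0.014 -0.185] -> [-0.      0.0173  0.0438] [10.5  0.1 -0. ]
[-0.128  0.013 -0.185] -> [-0.      0.0168  0.0467] [10.5  0.1 -0. ]
[-0.125  0.012 -0.185] -> [-0.      0.0162  0.0497] [10.5  0.1 -0. ]
[-0.122  0.012 -0.185] -> [-0.      0.0157  0.0526] [10.5  0.1 -0. ]
[-0.119  0.011 -0.185] -> [-0.      0.0151  0.0556] [10.5  0.1 -0. ]
[-0.116  0.011 -0.185] -> [-0.      0.0146  0.0585] [10.5  0.1 -0. ]
[-0.113  0.01  -0.185] -> [0.     0.014  0.0615] [10.5  0.1 -0. ]
[-0.11   0.01  -0.185] -> [0.     0.0135 0.0644] [10.5  0.1 -0. ]
[-0.107  0.009 -0.185] -> [0.     0.0129 0.0674] [10.5  0.1 -0. ]
[-0.104  0.009 -0.185] -> [0.     0.0124 0.0703] [10.5  0.1 -0. ]
[-0.101  0.008 -0.185] -> [0.     0.0118 0.0733] [10.5  0.1 -0. ]
```

arm_command([
  {"claw":-0.54,"translation":[0,0.0015,0.003],"rot":[1,0,0]},
  {"claw":-0.54,"translation":[0,0.0033,0.006],"rot":[1.9,0,0]},
  {"claw":-0.54,"translation":[0,0.005,0.009],"rot":[2.7,0,0]},
  {"claw":-0.54,"translation":[0,0.007,0.0123],"rot":[3.6,0,0]},
  {"claw":-0.54,"translation":[0,0.0086,0.0154],"rot":[4.5,0,0]},
  {"claw":-0.54,"translation":[0,0.0102,0.0185],"rot":[5.4,0,0]},
  {"claw":-0.54,"translation":[0,0.0118,0.0217],"rot":[6.3,0,0]},
  {"claw":-0.54,"translation":[0,0.0133,0.025],"rot":[7.2,0,0]},
  {"claw":-0.54,"translation":[0,0.0148,0.028],"rot":[8.1,0,0]},
  {"claw":-0.54,"translation":[0,0.0163,0.0314],"rot":[9,0,0]},
  {"claw":-0.54,"translation":[0,0.0177,0.0347],"rot":[9.9,0,0]},
  {"claw":-0.54,"translation":[0,0.0184,0.038],"rot":[10.5,0,0]},
])

```text
t: 5.6
eef_pos: [0.5333, -0.1498, 0.0209]
ee_rot: [-1.141, 1.25, 1.143]
contact_force: [0.3, -4.5, -1.0]
opening: 0.0703
```

Run:
```python
from plan import *
p=look('5',[.547,-.028,1.48]);r=rel(p)
q=path(r,.185,.003,.045,.055);print(q[-1]);rows(q,24)
```

```text
scene 1592 [ 5.4460e-01 -2.6000e-02  1.4778e+00 -1.0000e-04] 0.0014
side 2116 [ 0.5449 -0.0259  1.4786  0.0027] 0.0012
crate [ 0.5447 -0.026   1.4782] in bay [-0.1353  0.0145 -0.1878]
t 5.7 tcp [ 0.53330256 -0.14950422  0.02097845] F [ 0.2  0.3 -0.5]
tcp in crate [-0.1241 -0.      0.0029]
(np.float64(0.0015861971601503905), np.float64(0.000850251715586947), np.float64(0.0))
[-0.132  0.014 -0.185] -> [-0.     -0.0003  0.0036] [ 0.   0.1 -0. ]
[-0.129  0.013 -0.185] -> [-0.     -0.0003  0.0066] [ 0.   0.1 -0. ]
[-0.126  0.013 -0.185] -> [-0.     -0.0003  0.0096] [ 0.   0.1 -0. ]
[-0.124  0.012 -0.185] -> [-0.     -0.0003  0.0126] [ 0.   0.1 -0. ]
[-0.121  0.012 -0.185] -> [ 0.     -0.0003  0.0156] [ 0.   0.1 -0. ]
[-0.118  0.011 -0.185] -> [ 0.     -0.0003  0.0186] [ 0.   0.1 -0. ]
[-0.115  0.011 -0.185] -> [ 0.     -0.0003  0.0216] [ 0.   0.1 -0. ]
[-0.112  0.01  -0.185] -> [ 0.     -0.0003  0.0246] [ 0.   0.1 -0. ]
[-0.109  0.01  -0.185] -> [ 0.     -0.0003  0.0276] [ 0.   0.1 -0. ]
[-0.106  0.009 -0.185] -> [ 0.     -0.0003  0.0306] [ 0.   0.1 -0. ]
[-0.103  0.008 -0.185] -> [ 0.   
[... 232 characters left out ...]
 0.1 -0. ]
[-0.091  0.006 -0.185] -> [ 0.     -0.0003  0.0456] [ 0.   0.1 -0. ]
[-0.088  0.006 -0.185] -> [ 0.0001 -0.0003  0.0486] [ 0.   0.1 -0. ]
[-0.085  0.005 -0.175] -> [ 0.0001 -0.0015  0.0516] [-0.6  0.1 -0. ]
[-0.082  0.005 -0.165] -> [ 0.0001 -0.0027  0.0546] [-1.1  0.1 -0. ]
[-0.079  0.004 -0.155] -> [ 0.0001 -0.0039  0.0576] [-1.7  0.1 -0. ]
[-0.076  0.004 -0.145] -> [ 0.0001 -0.005   0.0607] [-2.3  0.1 -0. ]
[-0.073  0.003 -0.135] -> [ 0.0001 -0.0061  0.0637] [-2.9  0.1 -0. ]
[-0.07   0.003 -0.124] -> [ 0.0001 -0.0072  0.0668] [-3.5  0.1 -0. ]
[-0.067  0.003 -0.114] -> [ 0.0001 -0.0082  0.0698] [-4.   0.1 -0. ]
[-0.064  0.002 -0.104] -> [ 0.0001 -0.0092  0.0729] [-4.6  0.1 -0. ]
```

Straight push now, 4 mm per row, 48 mm in all.

arm_command([
  {"claw":-0.54,"translation":[0,0,0.003],"rot":[0,0,0]},
  {"claw":-0.54,"translation":[0,0,0.007],"rot":[0,0,0]},
  {"claw":-0.54,"translation":[0,0,0.011],"rot":[0,0,0]},
  {"claw":-0.54,"translation":[0,0,0.015],"rot":[0,0,0]},
  {"claw":-0.54,"translation":[0,0,0.019],"rot":[0,0,0]},
  {"claw":-0.54,"translation":[0,0,0.023],"rot":[0,0,0]},
  {"claw":-0.54,"translation":[0,0,0.027],"rot":[0,0,0]},
  {"claw":-0.54,"translation":[0,0,0.031],"rot":[0,0,0]},
  {"claw":-0.54,"translation":[0,0,0.035],"rot":[0,0,0]},
  {"claw":-0.54,"translation":[0,0,0.039],"rot":[0,0,0]},
  {"claw":-0.54,"translation":[0,0,0.042],"rot":[0,0,0]},
  {"claw":-0.54,"translation":[0,0,0.045],"rot":[0,0,0]},
])

```text
t: 6.7
eef_pos: [0.5373, -0.1043, 0.021]
ee_rot: [-1.142, 1.249, 1.144]
contact_force: [-0.4, -4.2, -0.7]
opening: 0.0704
```

Run:
```python
from plan import *
p=look('6',[.548,.018,1.48]);r=rel(p)
q=path(r,.185,.002,.002,.055);print(q[-1]);rows(q,24)
```

```text
scene 1529 [ 0.5481  0.0197  1.4779 -0.    ] 0.0015
side 2179 [0.5488 0.0195 1.4793 0.0027] 0.0012
crate [0.5484 0.0196 1.4786] in bay [-0.0903  0.0065 -0.1874]
t 6.8 tcp [ 0.53731177 -0.10407976  0.02105463] F [ 0.5  1.2 -0.7]
tcp in crate [-0.1242 -0.0003  0.0028]
(np.float64(0.0023358304747164473), np.float64(0.0009422360190863591), np.float64(0.0))
[-0.087  0.006 -0.185] -> [0.0001 0.     0.0037] [ 0.   0.1 -0. ]
[-0.084  0.005 -0.178] -> [ 0.0001 -0.0008  0.0067] [-0.4  0.1 -0. ]
[-0.081  0.005 -0.168] -> [ 0.0001 -0.002   0.0097] [-0.9  0.1 -0. ]
[-0.078  0.004 -0.158] -> [ 0.0001 -0.0032  0.0127] [-1.5  0.1 -0. ]
[-0.076  0.004 -0.148] -> [ 0.0001 -0.0043  0.0157] [-2.1  0.1 -0. ]
[-0.073  0.004 -0.138] -> [ 0.0001 -0.0054  0.0188] [-2.7  0.1 -0. ]
[-0.07   0.003 -0.128] -> [ 0.0001 -0.0065  0.0219] [-3.3  0.1 -0. ]
[-0.067  0.003 -0.118] -> [ 0.0001 -0.0075  0.0249] [-3.8  0.1 -0. ]
[-0.064  0.003 -0.108] -> [ 0.0001 -0.0085  0.028 ] [-4.4  0.1 -0. ]
[-0.061  0.002 -0.098] -> [ 0.0001 -0.0095  0.0311] [-5.   0.1 -0. ]
[-0.058  0.002 -0.087] -> [ 0.0001 -0.0105  0.0342] [-5.6 
[... 225 characters left out ...]
  0.001 -0.047] -> [ 0.0001 -0.014   0.0467] [-7.9  0.1 -0. ]
[-0.043  0.001 -0.037] -> [ 0.0001 -0.0148  0.0498] [-8.5  0.1 -0. ]
[-0.04   0.001 -0.027] -> [ 0.0001 -0.0155  0.053 ] [-9.   0.1 -0. ]
[-0.037  0.001 -0.017] -> [ 0.0001 -0.0162  0.0561] [-9.6  0.1 -0. ]
[-0.034  0.001 -0.007] -> [ 0.0002 -0.0169  0.0593] [-10.2   0.1  -0. ]
[-0.031  0.001  0.   ] -> [ 0.0002 -0.0172  0.0624] [-10.6   0.1  -0. ]
[-0.028  0.001  0.   ] -> [ 0.0002 -0.0167  0.0654] [-10.6   0.1  -0. ]
[-0.025  0.001  0.   ] -> [ 0.0002 -0.0161  0.0683] [-10.6   0.1  -0. ]
[-0.022  0.001  0.   ] -> [ 0.0002 -0.0156  0.0713] [-10.6   0.1  -0. ]
[-0.019  0.001  0.   ] -> [ 0.0002 -0.015   0.0742] [-10.6   0.1  -0. ]
```

View pics/side6.png

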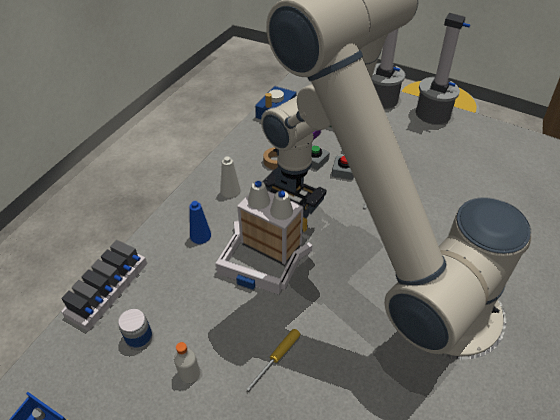

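The crate is upright and in the mouth of the bay at (268,235) in the side picture. I'll straighten it now.

arm_command([
  {"claw":-0.54,"translation":[0,0,0.0037],"rot":[0,0,0]},
  {"claw":-0.54,"translation":[0,-0.0008,0.0067],"rot":[-0.4,0,0]},
  {"claw":-0.54,"translation":[0,-0.002,0.0097],"rot":[-0.9,0,0]},
  {"claw":-0.54,"translation":[0,-0.0032,0.0127],"rot":[-1.5,0,0]},
  {"claw":-0.54,"translation":[0,-0.0043,0.0157],"rot":[-2.1,0,0]},
  {"claw":-0.54,"translation":[0,-0.0054,0.0188],"rot":[-2.7,0,0]},
  {"claw":-0.54,"translation":[0,-0.0065,0.0219],"rot":[-3.3,0,0]},
  {"claw":-0.54,"translation":[0,-0.0075,0.0249],"rot":[-3.8,0,0]},
  {"claw":-0.54,"translation":[0,-0.0085,0.028],"rot":[-4.4,0,0]},
  {"claw":-0.54,"translation":[0,-0.0095,0.0311],"rot":[-5,0,0]},
  {"claw":-0.54,"translation":[0,-0.0105,0.0342],"rot":[-5.6,0,0]},
  {"claw":-0.54,"translation":[0,-0.0114,0.0373],"rot":[-6.1,0,0]},
])

```text
t: 7.8
eef_pos: [0.5521, -0.0676, 0.0211]
ee_rot: [-1.221, 1.2, 1.224]
contact_force: [-0.9, -3.0, -2.2]
opening: 0.0702
```

Run:
```python
from plan import *
p=look('7',[.5485,.055,1.59]);r=rel(p)
q=path(r,0,.02,.002,.002);print(q[-1]);rows(q,24,back=.124)
```

```text
scene 1542 [ 5.4940e-01  5.5600e-02  1.5925e+00 -2.0000e-04] 0.0014
side 2241 [0.5501 0.0565 1.5902 0.0026] 0.0012
crate [0.5497 0.056  1.5914] in bay [-0.0541  0.0017 -0.0746]
t 7.9 tcp [ 0.552093   -0.06733706  0.02109887] F [-0.  -0.8  0.2]
tcp in crate [-0.1234  0.0002 -0.0026]
(np.float64(0.0028368467289507267), np.float64(0.001100614862814829), np.float64(0.0))
[-0.051  0.002 -0.063] -> [ 0.0001 -0.0015  0.0024] [-0.8  0.1 -0. ]
[-0.048  0.001 -0.052] -> [ 0.0001 -0.0028  0.0054] [-1.4  0.1 -0. ]
[-0.045  0.001 -0.041] -> [ 0.0001 -0.0041  0.0085] [-2.1  0.1 -0. ]
[-0.042  0.001 -0.03 ] -> [ 0.0001 -0.0053  0.0115] [-2.7  0.1 -0. ]
[-0.039  0.001 -0.019] -> [ 0.0001 -0.0066  0.0146] [-3.4  0.1 -0. ]
[-0.036  0.001 -0.007] -> [ 0.0001 -0.0077  0.0177] [-4.   0.1 -0. ]
[-0.033  0.001  0.   ] -> [ 0.0001 -0.0084  0.0207] [-4.4  0.1 -0. ]
[-0.03   0.001  0.   ] -> [ 0.0001 -0.0082  0.0237] [-4.4  0.1 -0. ]
[-0.027  0.001  0.   ] -> [ 0.0002 -0.008   0.0267] [-4.4  0.1 -0. ]
[-0.024  0.001  0.   ] -> [ 0.0002 -0.0077  0.0297] [-4.4  0.1 -0. ]
[-0.021  0.001  0.   ] -> [ 0.0002 -0.0075  0.0327] [-4.4  0.1 -0. ]
[-0.018  0.001  0.   ] -> [ 0.0002 -0.0073  0.0357] [-4.4  0.1 -0. ]
[-0.015  0.001  0.   ] -> [ 0.0002 -0.007   0.0387] [-4.4  0.1 -0. ]
[-0.012  0.001  0.   ] -> [ 0.0002 -0.0068  0.0417] [-4.4  0.1 -0. ]
[-0.009  0.001  0.   ] -> [ 0.0002 -0.0066  0.0447] [-4.4  0.1 -0. ]
[-0.006  0.001  0.   ] -> [ 0.0002 -0.0063  0.0477] [-4.4  0.1 -0. ]
[-0.003  0.001  0.   ] -> [ 0.0002 -0.0061  0.0506] [-4.4  0.1 -0. ]
[-0.     0.001  0.   ] -> [ 0.0002 -0.0059  0.0536] [-4.4  0.1 -0. ]
[0.003 0.001 0.   ] -> [ 0.0002 -0.0056  0.0566] [-4.4  0.1 -0. ]
```

arm_command([
  {"claw":-0.54,"translation":[0,-0.0015,0.0024],"rot":[-0.8,0,0]},
  {"claw":-0.54,"translation":[0,-0.0028,0.0054],"rot":[-1.4,0,0]},
  {"claw":-0.54,"translation":[0,-0.0041,0.0085],"rot":[-2.1,0,0]},
  {"claw":-0.54,"translation":[0,-0.0053,0.0115],"rot":[-2.7,0,0]},
  {"claw":-0.54,"translation":[0,-0.0066,0.0146],"rot":[-3.4,0,0]},
  {"claw":-0.54,"translation":[0,-0.0077,0.0177],"rot":[-4,0,0]},
  {"claw":-0.54,"translation":[0,-0.0084,0.0207],"rot":[-4.4,0,0]},
  {"claw":-0.54,"translation":[0,-0.0082,0.0237],"rot":[-4.4,0,0]},
  {"claw":-0.54,"translation":[0,-0.008,0.0267],"rot":[-4.4,0,0]},
  {"claw":-0.54,"translation":[0,-0.0077,0.0297],"rot":[-4.4,0,0]},
  {"claw":-0.54,"translation":[0,-0.0075,0.0327],"rot":[-4.4,0,0]},
  {"claw":-0.54,"translation":[0,-0.0073,0.0357],"rot":[-4.4,0,0]},
])

```text
t: 8.9
eef_pos: [0.5586, -0.0312, 0.0212]
ee_rot: [-1.277, 1.162, 1.28]
contact_force: [0.5, -3.5, -1.9]
opening: 0.0705
```

Run:
```python
from plan import *
p=look('8',[.5475,.092,1.666]);r=rel(p)
q=path(r,0,.003,.002,.002);print(q[-1]);rows(q,24,back=.124)
```

```text
scene 1689 [0.5466 0.0917 1.6694 0.    ] 0.0014
side 2278 [0.5471 0.0923 1.667  0.0026] 0.0011
crate [0.5468 0.092  1.6682] in bay [-0.0181  0.0012  0.0022]
t 9.0 tcp [ 0.5585956  -0.03090359  0.02118233] F [0.5 0.  0. ]
tcp in crate [-0.1235  0.0003 -0.0024]
(np.float64(0.002935974721891055), np.float64(0.0011831177113978495), np.float64(0.0))
[-0.015  0.001  0.   ] -> [0.0002 0.     0.0025] [-0.   0.1 -0. ]
[-0.012  0.001  0.   ] -> [0.0002 0.     0.0055] [-0.   0.1 -0. ]
[-0.009  0.001  0.   ] -> [0.0002 0.     0.0085] [-0.   0.1 -0. ]
[-0.006  0.001  0.   ] -> [0.0002 0.     0.0115] [-0.   0.1 -0. ]
[-0.003  0.001  0.   ] -> [0.0002 0.     0.0145] [-0.   0.1 -0. ]
[-0.     0.001  0.   ] -> [0.0002 0.     0.0175] [-0.   0.1 -0. ]
[0.003 0.001 0.   ] -> [0.0002 0.     0.0205] [-0.   0.1 -0. ]
```

arm_command([
  {"claw":-0.54,"translation":[0,0,0.002],"rot":[0,0,0]},
  {"claw":-0.54,"translation":[0,0,0.004],"rot":[0,0,0]},
  {"claw":-0.54,"translation":[0,0,0.006],"rot":[0,0,0]},
  {"claw":-0.54,"translation":[0,0,0.008],"rot":[0,0,0]},
  {"claw":-0.54,"translation":[0,0,0.01],"rot":[0,0,0]},
  {"claw":-0.54,"translation":[0,0,0.012],"rot":[0,0,0]},
  {"claw":-0.54,"translation":[0,0,0.0135],"rot":[0,0,0]},
  {"claw":-0.54,"translation":[0,0,0.015],"rot":[0,0,0]},
])

```text
t: 9.67
eef_pos: [0.5571, -0.0158, 0.0212]
ee_rot: [-1.277, 1.162, 1.281]
contact_force: [-1.9, -13.7, -0.7]
opening: 0.07
```

arm_command([
  {"claw":-0.54,"translation":[0,0,0.001],"rot":[0,0,0]},
  {"claw":-0.54,"translation":[0,0,0.002],"rot":[0,0,0]},
])

```text
t: 9.83
eef_pos: [0.557, -0.0157, 0.0213]
ee_rot: [-1.279, 1.163, 1.28]
contact_force: [-4.2, -35.4, 0.9]
opening: 0.0706
```

Run:
```python
from plan import *
p=look('9',[.5465,.108,1.666])
b=[fitbay(load(n+'9'))[0][0] for n in()]
```

```text
scene 1691 [ 5.4500e-01  1.0700e-01  1.6678e+00 -1.0000e-04] 0.0014
side 2315 [0.5457 0.1071 1.6645 0.0026] 0.0011
crate [0.5453 0.1071 1.6662] in bay [-0.0029  0.0012  0.0002]
t 9.9333 tcp [ 0.55696972 -0.01570668  0.02132467] F [ -2.  -26.1  -0.7]
tcp in crate [-1.233e-01  1.000e-04 -0.000e+00]
```

The force climbs to 35 N with no further motion, and vision puts the crate at −3 mm, +1 mm, 0 rad in the bay, so it is home. I back straight off, then rise.

arm_command([
  {"claw":-0.54,"translation":[0,0,-0.004],"rot":[0,0,0]},
  {"claw":-0.54,"translation":[0,0,-0.012],"rot":[0,0,0]},
  {"claw":-0.54,"translation":[0,0,-0.025],"rot":[0,0,0]},
  {"claw":-0.54,"translation":[0,0,-0.04],"rot":[0,0,0]},
  {"claw":-0.54,"translation":[-0.01,0,-0.055],"rot":[0,0,0]},
  {"claw":-0.54,"translation":[-0.035,0,-0.07],"rot":[0,0,0]},
  {"claw":1,"translation":[-0.065,0,-0.09],"rot":[0,0,0]},
  {"claw":1,"translation":[-0.09,0,-0.115],"rot":[0,0,0]},
  {"claw":1,"translation":[-0.1,0,-0.145],"rot":[0,0,0]},
  {"claw":1,"translation":[-0.1,0,-0.175],"rot":[0,0,0]},
  {"claw":1,"translation":[-0.1,0,-0.2],"rot":[0,0,0]},
  {"claw":1,"translation":[-0.1,0,-0.2],"rot":[0,0,0]},
])

```text
t: 10.93
eef_pos: [0.5766, -0.2199, 0.1218]
ee_rot: [-1.279, 1.165, 1.275]
contact_force: [-0.3, -0.6, -0.0]
opening: 0.0329
```

Run:
```python
from plan import *
from bay import fitbay
p=look('10',[.5455,.107,1.666])
for n in('scene','side'):
    b,k=fitbay(load(n+'10'));print('bay refit',n,np.round(b[0][:2]-OFF[n],4),b[0][2])
p,d,i=save('wrist','wrist10');c=load('wrist10');H,S,V=cv2.split(cv2.cvtColor(p,cv2.COLOR_BGR2HSV))
w=cloud(c);m=(H>50)&(H<75)&(S>100)&(V>50)
k,l,st,ce=cv2.connectedComponentsWithStats(m.astype(np.uint8))
for i in range(1,k):
    if st[i,4]>60: print(st[i],ce[i],np.round(np.nanmedian(w[l==i],0),4))
show((.5968,-.3903,.08),1.666)
```

```text
scene 1695 [ 5.4500e-01  1.0700e-01  1.6702e+00 -1.0000e-04] 0.0013
side 2312 [0.5456 0.107  1.6658 0.0026] 0.0012
crate [0.5453 0.107  1.668 ] in bay [-0.003   0.0013  0.002 ]
t 11.0333 tcp [ 0.57569188 -0.21592957  0.12111133] F [ 0.1  0.7 -1.3]
tcp in crate [-0.3244  0.0011 -0.0038]
bay refit scene [0.5357 0.0988] 1.6899792244053893
bay refit side [0.5495 0.1066] 1.6782749385957783
trans mm [  40.9   -4.6 -176.7] rot deg [-0.   0.  -0.1]
```

View pics/wrist10.png

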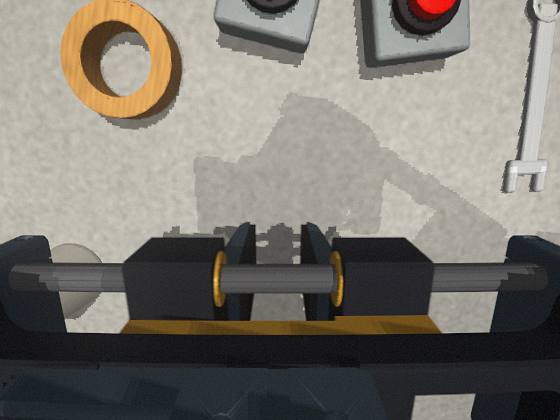

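View pics/side10.png

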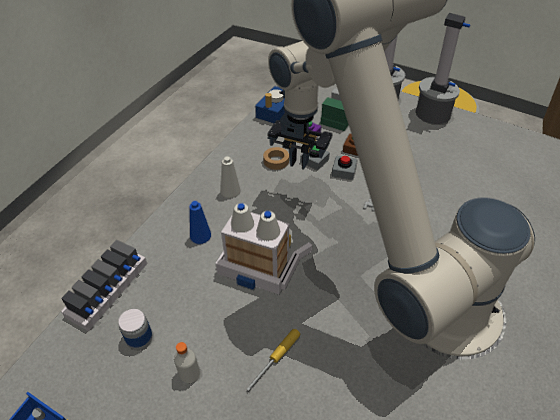

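In the side picture the crate sits upright against the stop at (255,245). The bay refit now includes the crate and is not usable. I move above the green button with the fingers shut.

arm_command([
  {"claw":1,"translation":[0,-0.001,-0.03],"rot":[0,0,0]},
  {"claw":1,"translation":[0,-0.002,-0.06],"rot":[0,0,0]},
  {"claw":1,"translation":[0,-0.003,-0.09],"rot":[0,0,0]},
  {"claw":1,"translation":[0,-0.004,-0.12],"rot":[0,0,0]},
  {"claw":1,"translation":[0.005,-0.0046,-0.145],"rot":[0,0,0]},
  {"claw":1,"translation":[0.015,-0.0046,-0.165],"rot":[0,0,0]},
  {"claw":1,"translation":[0.03,-0.0046,-0.1767],"rot":[0,0,0]},
  {"claw":1,"translation":[0.041,-0.0046,-0.1767],"rot":[0,0,0]},
  {"claw":1,"translation":[0.041,-0.0046,-0.1767],"rot":[0,0,0]},
  {"claw":1,"translation":[0.041,-0.0046,-0.1767],"rot":[0,0,0]},
])

```text
t: 11.92
eef_pos: [0.5965, -0.3885, 0.0793]
ee_rot: [-1.276, 1.163, 1.282]
contact_force: [1.2, -0.2, -0.0]
opening: 0.0004
```

Run:
```python
from go import *
save('wrist','wrist11');save('scene','scene11')
s=sense();print(s['t'],s['eef_pos'],s['contact_force'],s['opening']);show((.5968,-.3903,.05),1.666)
cv2.imwrite('pics/pair11.png',np.hstack([cv2.resize(load('scene11')['p'][150:300,60:260],(400,300)),cv2.resize(load('wrist11')['p'],(400,300))]))
```

```text
12.0167 [ 0.59725157 -0.38917768  0.08073264] [ 0.84010388 -0.39847864  0.39452839] 0.00021864313299827448
trans mm [30.7  0.5 -1.1] rot deg [ 0.   0.  -0.1]
```

View pics/pair11.png

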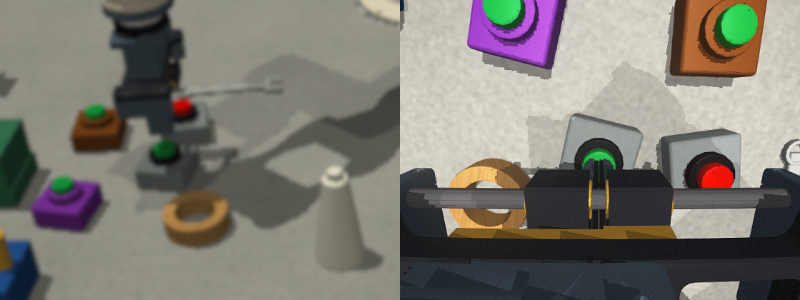

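The fingertips are over the green cap on the grey station, so I press down.

arm_command([
  {"claw":1,"translation":[0.006,0,-0.001],"rot":[0,0,0]},
  {"claw":1,"translation":[0.012,0,-0.001],"rot":[0,0,0]},
  {"claw":1,"translation":[0.018,0,-0.001],"rot":[0,0,0]},
  {"claw":1,"translation":[0.022,0,-0.001],"rot":[0,0,0]},
  {"claw":1,"translation":[0.025,0,-0.001],"rot":[0,0,0]},
  {"claw":1,"translation":[0.027,0,-0.001],"rot":[0,0,0]},
  {"claw":1,"translation":[0.029,0,-0.001],"rot":[0,0,0]},
  {"claw":1,"translation":[0.029,0,-0.001],"rot":[0,0,0]},
])

```text
t: 12.68
eef_pos: [0.5972, -0.3899, 0.0515]
ee_rot: [-1.278, 1.163, 1.281]
contact_force: [-1.7, 3.9, 4.1]
opening: 0.0006
```

arm_command([
  {"claw":1,"translation":[0.001,0,0],"rot":[0,0,0]},
  {"claw":1,"translation":[0.002,0,0],"rot":[0,0,0]},
])

```text
t: 12.85
eef_pos: [0.5973, -0.3901, 0.0508]
ee_rot: [-1.278, 1.163, 1.28]
contact_force: [-8.7, 7.4, 29.7]
opening: 0.0002
```

It bottomed out: the force jumped from 4 N to 30 N at z = 51 mm, 7 mm below the top. Now I release and retreat.

arm_command([
  {"claw":1,"translation":[0.0,0,0],"rot":[0,0,0]},
  {"claw":1,"translation":[-0.003,0,0],"rot":[0,0,0]},
  {"claw":1,"translation":[-0.01,0,0],"rot":[0,0,0]},
  {"claw":1,"translation":[-0.03,0,0],"rot":[0,0,0]},
  {"claw":1,"translation":[-0.06,0,0],"rot":[0,0,0]},
  {"claw":1,"translation":[-0.09,0,0],"rot":[0,0,0]},
  {"claw":1,"translation":[-0.12,0,0],"rot":[0,0,0]},
  {"claw":1,"translation":[-0.14,0,0],"rot":[0,0,0]},
  {"claw":1,"translation":[-0.15,0,0],"rot":[0,0,0]},
  {"claw":1,"translation":[-0.15,0,0],"rot":[0,0,0]},
  {"claw":1,"translation":[-0.15,0,0],"rot":[0,0,0]},
])

```text
t: 13.77
eef_pos: [0.5973, -0.3901, 0.2003]
ee_rot: [-1.278, 1.163, 1.28]
contact_force: [0.3, -0.1, -1.2]
opening: 0.0001
```

Run:
```python
from look import *
look('12',[.5455,.107,1.666])
p,d,i=save('wrist','wrist12');c=load('wrist12');H,S,V=cv2.split(cv2.cvtColor(p,cv2.COLOR_BGR2HSV));w=cloud(c)
for nm,m in dict(green=(H>50)&(H<75)&(S>100)&(V>50),red=((H<6)|(H>174))&(S>150)&(V>80)).items():
    k,l,st,ce=cv2.connectedComponentsWithStats(m.astype(np.uint8))
    for j in range(1,k):
        if st[j,4]>60: print(nm,np.round(ce[j]),np.round(np.nanmedian(w[l==j],0),4))
a,b=load('scene0'),load('scene12')
cv2.imwrite('pics/pair12.png',np.hstack([cv2.resize(b['p'],(400,300)),cv2.resize(load('side12')['p'],(400,300))]))
```

```text
scene 1687 [5.4500e-01 1.0700e-01 1.6692e+00 1.0000e-04] 0.0014
side 2277 [0.5456 0.107  1.6639 0.0025] 0.0011
crate [0.5453 0.107  1.6665] in bay [-0.003   0.0013  0.0005]
t 13.8667 tcp [ 0.59675161 -0.38963458  0.19892976] F [ 1.2  0.3 -0.1]
tcp in crate [-4.993e-01 -3.800e-03 -1.000e-04]
green [197.  55.] [ 0.6832 -0.517   0.0578]
green [396.  72.] [ 0.4978 -0.5209  0.0576]
green [278. 195.] [ 0.5969 -0.3923  0.0577]
red [384. 208.] [ 0.4861 -0.3889  0.0575]
```

View pics/pair12.png

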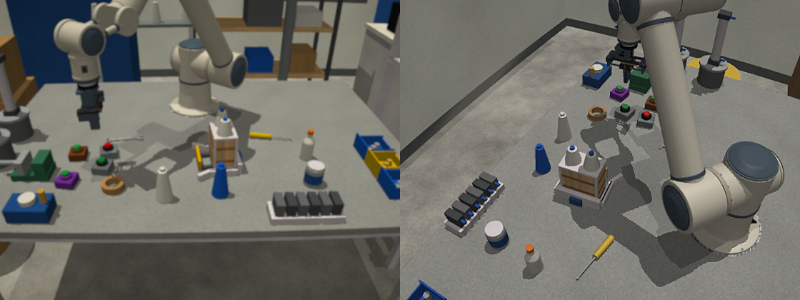

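The crate is home and upright, the button tops are back at 57.7 mm (green) and 57.5 mm (red), the bystanders look unmoved, and the arm is clear. I hand in.

```bash
python3 -c "
from cell import close_job
print(close_job())"
```

```text
the job is handed in; nothing more can be done
None
```

The job is done and handed in at about 14 s of the 64 s allowed; no verdict is reported. I pushed the crate by its foot plate with two spread fingertips about 20 mm above the bench. It followed an S-curve that took out its 0.18 rad skew and 16 mm offset, then went between the rails to the stop. I then pressed the green button on the grey station and released it.

**Last checks:**
- **Crate:** it measured −3 mm, +1 mm and 0.0005 rad in the bay frame, unchanged after I backed off, and it looked upright. The push force rose to 35 N with no further motion, which fits contact with the stop.
- **Green button:** it bottomed at about 30 N, 7 mm below its top. It is back up at 57.7 mm.
- **Red button:** I never touched it; its top is at 57.5 mm.
- **Bystanders and arm:** the bystanders look unmoved in the final pictures; I did not measure them one by one. The arm is clear of everything.

**Disagreements:**
- The scene and side cameras differ by about 5 mm in absolute position. I corrected this with offsets fitted on the crate; a wrist view of the foot plate agreed with the result.
- A refit of the bay after docking was off by up to about 14 mm because the crate's points got mixed in. I did not use it, so the bay position rests on the first fit, good to about 3 mm.

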